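# Hang a dosing cartridge in the fork of the dosing stand and bolt it in

## Robot

A 6-joint arm with a two-finger parallel gripper is mounted at the origin on a cart in front of the work surface, level with it; the furniture and walls round the work are solid. World frame = base frame: x ahead of the robot, y to its left, z up, the work surface at z = 0. Lengths are in m, angles in rad, forces in N, time in s.
With the tool pointing down it reaches from about 0.25 to 0.775 m from the base axis. Payload 8.9 kg.
Tool frame: the origin (TCP) lies midway between the tips of the shut fingers; the grasp point (between the pads) lies 19 mm behind it; z points along the fingers, y is the line along which they close (so a half turn about z gives the same grasp; the last joint's range is limited). The gripper opens to 85 mm and grips with 20 to 120 N. Pads are 22 mm wide; open, the fingers measure 114 mm over their backs; the gripper's body (76 mm by 85 mm) begins 54 mm behind the grasp point. The pads swing forward as they close: fully open they stand 13 mm farther back than shut.
Start: joints at [-1.265, 0.291, -0.153, 1.127, 0, 1.431], TCP at [0.226, -0.474, 0.231] pointing down, gripper open.
Joint ranges: [-2.52, 2.52], [-0.91, 1.74], [-1.3, 1.37], [-1.96, 2.02], [-1.52, 1.47], [-3.14, 3.14]. Speed limits (rad/s): [2.22, 2.22, 2.79, 3.14, 3.14, 3.14].

## Interface

Orientations are given as [roll, pitch, yaw] about the fixed x, y, z axes, in that order (R = Rz(yaw) Ry(pitch) Rx(roll)).
In Python, from station import manip, viewer, job gives the robot as it stands.
- The arm moves only by the tool play_rows, never from a script. Its argument "commands" is a list of rows, each a list of 3 entries, a list of its own where there are three numbers: the shift along the tool's x, y, z as a fraction of full scale, then the turn about the tool's z as a fraction of full scale, then the finger opening in mm, from 0 to 85.4. In form: [[[tx, ty, tz], spin, hand], ...]. A call has 1 to 10 rows; each row shifts and turns the commanded pose from where the row before left it, along the tool's axes as they then stand; what a row does not reach is not made up. Full scale, the value 1, is 60 mm for a shift and 0.15 rad for a turn. A row lasts 1/8 s, in which the tool goes at most 62.5 mm and 10.7 degrees, less where a joint would pass 70% of its speed; a pose out of reach is approached as far as the arm can. A call with a number of a shift or a turn outside -1 to 1 is refused whole. A call with a gripper value outside its range is refused whole. The fingers move at their own pace and stop on an object; "force" is the grip in N (left out, the last holds). Time passes only in rows, so rows that do not move let the fingers close. It gives the time, the measured TCP pose, the force, the opening and the grip force at its end, in the units of the state.
- manip.get_state(): the state, without advancing time (a new reading comes with each control period).
- viewer.get_image(name): name is "side" or "top" or "wrist"; returns a dict with "img" (480x640x3 uint8, red, green, blue), "range_z" (480x640 float32, m along the optical axis (not along the pixel's ray), 0 where there is no reading), "vertical_fov" (degrees; the focal length in pixels is half the picture's height over the tangent of half this angle, whatever the lens; pixels are square), "cx", "cy" (the principal point, pixels), "k1" (the pictures are not rectified: a ray, as slopes to the right and down, at radius r is drawn at 1 + k1 r^2 times it, then the intrinsics apply), "R" (3x3) and "t" (3): a world point X has camera coordinates R X + t; the wrist camera has in their place "hand_eye" (4x4, takes a point from camera to tool coordinates, whose origin is the TCP and whose axes are the flange's). Camera axes: x right, y down, z forward; pixel columns grow to the right and rows downward; lengths in m; the calibration is good to about 2 mm. A picture is of the moment at which its call begins: read the wrist's pose just before it.
- job.hand_in(): hands the job in; it is judged then, once.
The state is a dict: "clock": time; "joint_pos": joint angles; "qvel": joint speeds; "tau": joint torques, N m; "tcp_pos": TCP position; "orientation": TCP orientation; "force": force on the tool from outside, world axes, zero at the start; "moment": the same for the moment, N m; "finger_gap": finger opening in m; "grasp_force": force on a finger pad.
Only numpy, scipy, OpenCV 4.12 (cv2) and the standard library are available. Lean on these libraries where they do the work, as an engineer would, in place of code of your own. Each camera call takes 0.05 s, during which the arm holds its last target. There are 200 camera calls.

## Task

Take the long cartridge out of the storage rack and, keeping it upright, slide it sideways into the slotted fork of the dosing stand, under the lips and all the way to the end of the slot, so that it hangs there by its flange. Then push the stand's slide bolt fully across the mouth of the slot to lock it in. Leave the short cartridge in the rack and do not disturb the other things on the desk.

Things in the scene. Friction and masses are not known exactly. Their poses are not given: they have to be found in the camera images.
- dosing_stand: Fixed stand 150 (x) x 130 (y) x 165 mm high: grey foot, column at the back, on it a level slotted aluminium fork plate 8 mm thick, top face 150 mm above the desk. Origin on the desk right below the seat. x points from the slot's open mouth to the column (the way in, roughly away from the robot), z up. Nothing but the bolt's knob rises more than 18 mm above the plate.
- mouth (a point): Centre of the open mouth of the slot between the tips of the prongs, at the plate's top face, 80 mm before the seat (stand x = -80 mm). The slot is 34 mm wide, runs along the stand's x, is open through the plate and flares outwards over its first 30 mm.
- lips (a point): Point on the slot's midline at stand x = -20 mm, 11 mm above the plate: the front edge of the two steel lips. They run from here to x = +40 mm over the flange's way, on side rails 62 mm apart; undersides 11 mm, tops 15 mm above the plate, 42 mm gap between them for the knob. So a flange enters only level, between plate and lips. An end stop for the flange is at x = +30 mm.
- seat (a point): Point in the plane of the fork plate's top face (150 mm above the desk), on the slot's midline, where the centre of the flange's underside lies when the cartridge is fully in (the barrel meets the slot's end 15.5 mm behind this point). Axes as the stand's.
- bolt (a joint): Slide bolt, in m: 0 = fully drawn back, 0.080 = fully across the mouth, its tip in the keeper on the other prong. It slides along the stand's +y through a guide and keeper (64 mm apart, 15 mm high) just in front of the lips, 1 to 9 mm above the plate, over x = -42 to -31 mm. Up to 0.012 it leaves the way in free. Friction about 1.5 N; it stays where it is left.
- bolt_knob (a point): Middle of the upright black knob on the bolt's outer end, 18 mm in diameter; it reaches 17 mm below this point (to the bolt bar) and 17 mm above. It moves with the bolt along the stand's +y; with the bolt closed it is at stand x = -36.5 mm, y = -64 mm, 26 mm above the plate.
- rack: Fixed grey storage block, 70 mm (x) by 165 mm (y) by 40 mm high, origin on the desk under its centre. Two round holes 33 mm wide, 28 mm deep (floor 12 mm above the desk) at y = +43 and -43 mm, one cartridge standing in each; which one stands where varies.
- long_cartridge: The longer of two loose, round, white cartridges, 162 mm tall, about 0.14 kg; upright at the start. Origin at the centre of its flat bottom, z up along it. Barrel 30 mm in diameter up to 110 mm; round flange 54 mm in diameter from 110 to 116 mm; above it a narrower neck and a round grey knob 24 mm in diameter from 124 to 162 mm. Hanging in the fork, its bottom is 40 mm above the desk.
- long_cartridge_flange (a point): Centre of the long cartridge's flange underside, 110 mm above its bottom.
- long_cartridge_knob (a point): Axis of the long cartridge's knob at a good height to grip, 150 mm above its bottom (12 mm below its top).
- short_cartridge: The shorter cartridge, same shape and diameters but 132 mm tall (flange from 80 to 86 mm, knob from 94 to 132 mm). Origin at the centre of its bottom. It stays in the rack.
- mug: Bystander: mug, 95 mm tall, 88 mm wide without its handle.
- jar: Bystander: powder jar with screw lid, 62 mm wide, 78 mm tall.
- cast: Bystander: plaster dental cast on a foot, 64x70x36 mm.
- amber_bottle: Bystander: small brown bottle with a white cap, 41 mm wide, 106 mm tall.
- wax: Bystander: yellowish wax block, 49x62x20 mm.
- tape_roll: Bystander: roll of tape lying flat, 98 mm wide, 25 mm tall.
Mind the look-alikes: they are no part of the job. Leave any green or pink look-alike of the long_cartridge alone.

How it is judged:
By the outcome, as a careful person would: the job done as asked, in the order asked, and still so for the second after the job is handed in, with the robot touching nothing.
It also fails if it takes over 61 s, if anything falls off the work surface, if the arm or the gripper's body presses on something with over 40 N, if the wrist force passes 120 N, or if a joint passes its speed limit or range.

## Working session

There is one attempt and no reset: what is moved stays moved. The work goes in short steps, Python scripts to look and compute and a tool call to move; the robot and the scene stay as the last step left them, time stands still between calls to the robot, and variables do not carry over. Pictures are saved under pics/ and viewed, at most 10 in all, crops included, and the job is handed in when it is done.

Besides the shell and the picture viewer there is one more tool, called after "Emit:" in YAML: its name, and indented under it one key for each argument. play_rows: Moves the arm, as the interface text tells. Shift numbers are shares of 60 mm and turn numbers shares of 0.15 rad, none past 1 either way. Its arguments: {"type":"object","properties":{"commands":{"type":"array","items":{"type":"array"}},"force":{"type":"number"}},"required":["commands"]}

```bash
ls; mkdir -p pics
cat > h.py <<'E'
import numpy as np, cv2, pickle
from station import manip, viewer, job
from scipy.spatial.transform import Rotation as Ro
def grab(n):
    s=manip.get_state(); d=viewer.get_image(n)
    f=240/np.tan(np.radians(d["vertical_fov"])/2)
    if n=="wrist":
        T=np.eye(4); T[:3,:3]=Ro.from_euler('xyz',s["orientation"]).as_matrix(); T[:3,3]=s["tcp_pos"]
        T=T@np.array(d["hand_eye"])
    else:
        R=np.array(d["R"]); T=np.eye(4); T[:3,:3]=R.T; T[:3,3]=-R.T@np.array(d["t"])
    d=dict(d); d["T"]=T; d["f"]=f; return d
def K(d): return np.array([[d["f"],0,d["cx"]],[0,d["f"],d["cy"]],[0,0,1.]])
def rays(d,uv):
    uv=np.asarray(uv,float).reshape(-1,1,2)
    p=cv2.undistortPoints(uv,K(d),np.array([d["k1"],0,0,0,0.])).reshape(-1,2)
    return np.c_[p,np.ones(len(p))]
def world(d,uv,z=None):
    """world points from depth, or at plane z"""
    r=rays(d,uv); R=d["T"][:3,:3]; o=d["T"][:3,3]
    if z is None:
        uv=np.asarray(uv).reshape(-1,2).astype(int); dep=d["range_z"][uv[:,1],uv[:,0]]
        return (r*dep[:,None])@R.T+o
    w=r@R.T; return o+w*((z-o[2])/w[:,2])[:,None]
def proj(d,X):
    Ti=np.linalg.inv(d["T"]); X=np.asarray(X,float).reshape(-1,3)
    return cv2.projectPoints(X,cv2.Rodrigues(Ti[:3,:3])[0],Ti[:3,3],K(d),np.array([d["k1"],0,0,0,0.]))[0].reshape(-1,2)
def cloud(d):
    v,u=np.mgrid[0:480,0:640]; uv=np.c_[u.ravel(),v.ravel()]
    return world(d,uv).reshape(480,640,3)
def save(n,img): cv2.imwrite("pics/"+n+".png",img[...,::-1])
E
python3 - <<'E'
from h import *
for n in("side","top"):
    d=grab(n); save(n+"0",d["img"]); pickle.dump(d,open(n+".pkl","wb")); print(n,d["T"].round(3).tolist(),d["f"],d["k1"],(d["range_z"]>0).mean())
print(manip.get_state())
E
```

```text
pics
side [[0.971, -0.116, 0.21, 0.346], [-0.238, -0.372, 0.897, -0.791], [-0.026, -0.921, -0.388, 0.502], [0.0, 0.0, 0.0, 1.0]] 453.15937602402454 -0.0028039035206662 0.9958658854166667
top [[0.031, -0.978, 0.207, 0.354], [-1.0, -0.031, 0.005, 0.074], [0.002, -0.207, -0.978, 1.17], [0.0, 0.0, 0.0, 1.0]] 523.0336261597482 -0.09254358953254585 0.9961360677083333
{'clock': 0.1, 'joint_pos': array([-1.26532148e+00,  2.91200420e-01, -1.54017837e-01,  1.12665372e+00,
       -3.07434081e-06,  1.43150091e+00]), 'qvel': array([ 0.00030891, -0.00145349,  0.00346713, -0.00066388, -0.00135581,
       -0.00052869]), 'tau': array([ 8.20423684e-04, -5.37977743e+01,  3.31919074e+01,  9.28912370e-03,
       -2.10929406e-04,  1.11952832e-05]), 'tcp_pos': array([ 0.22577877, -0.47357947,  0.23081425]), 'orientation': array([-3.14052700e+00, -1.46304206e-04,  4.44770194e-01]), 'force': array([-0.06513538,  0.60808853, -0.12349816]), 'moment': array([ 0.01185598, -0.01667902, -0.00859758]), 'grasp_force': 0.0, 'finger_gap': 0.08535397391249071}
```

View pics/top0.png

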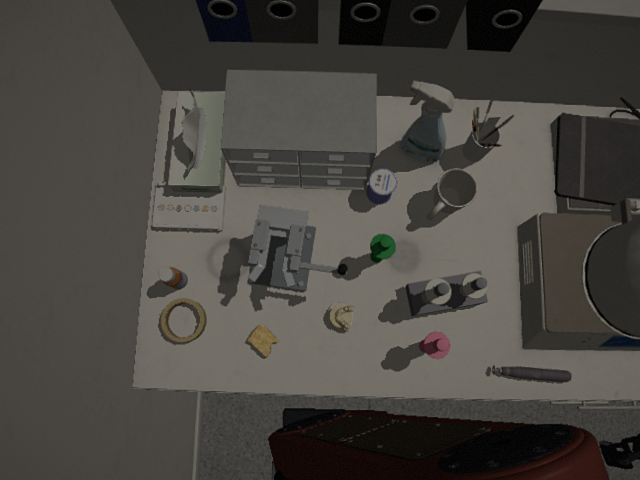

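View pics/side0.png

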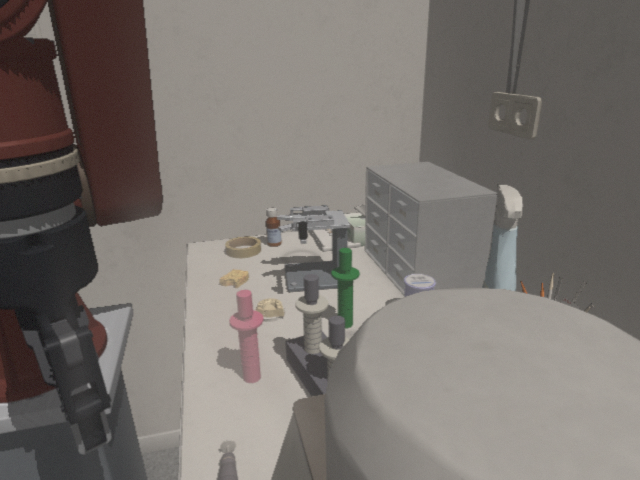

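The top view shows the rack at about (447,293), with the cartridge knobs at (438,288) and (475,285). The left one stands taller in the side view, where its knob is at (312,285). The stand is at (282,250) with its mouth facing down the image (towards the robot). The bolt knob is at (342,269), drawn back to −y, and there are green and pink look-alikes at (383,248) and (435,345).

Run:
```python
from h import *
dt=pickle.load(open("top.pkl","rb")); ds=pickle.load(open("side.pkl","rb"))
C=cloud(dt); S=cloud(ds)
def show(C,u0,u1,v0,v1):
    P=C[v0:v1,u0:u1].reshape(-1,3); return P
def stat(n,P): print(n,len(P),P.mean(0).round(4) if len(P) else'',P.min(0).round(4) if len(P) else'',P.max(0).round(4) if len(P) else'')
P=show(C,400,495,265,320); h,e=np.histogram(P[:,2],bins=np.arange(-.01,.22,.01)); print([(round(a,2),b) for a,b in zip(e,h)])
for nm,u0,u1 in(("A",415,455),("B",456,495)):
    Q=show(C,u0,u1,265,320); top=Q[:,2].max(); print(nm,top); stat("knobtop",Q[Q[:,2]>np.percentile(Q[:,2],99.5)-.005])
for nm,(u0,u1,v0,v1) in dict(stand=(245,360,200,295)).items():
    Q=show(C,u0,u1,v0,v1); h,e=np.histogram(Q[:,2],bins=np.arange(-.01,.22,.005)); print([(round(a,3),b) for a,b in zip(e,h) if b])
    stat("hi",Q[Q[:,2]>.155]); stat("plate",Q[(Q[:,2]>.14)&(Q[:,2]<.155)])
    stat("knob",show(C,334,350,262,278)[lambda:0] if 0 else (lambda k:k[k[:,2]>.155])(show(C,332,352,258,280)))
# blow up
x=cv2.resize(dt["img"][195:300,240:360],None,fx=5,fy=5,interpolation=cv2.INTER_CUBIC)
x=np.clip(x.astype(float)*1.6,0,255).astype(np.uint8); save("topstand",x)
# side clouds near the cartridges
Q=S.reshape(-1,3)
for nm,c in (("A",(0.353,-0.236)),):pass
np.save("S.npy",S);np.save("C.npy",C)
```

```text
[(np.float64(-0.01), np.int64(1076)), (np.float64(0.0), np.int64(1589)), (np.float64(0.01), np.int64(41)), (np.float64(0.02), np.int64(45)), (np.float64(0.03), np.int64(561)), (np.float64(0.04), np.int64(810)), (np.float64(0.05), np.int64(16)), (np.float64(0.06), np.int64(9)), (np.float64(0.07), np.int64(2)), (np.float64(0.08), np.int64(0)), (np.float64(0.09), np.int64(269)), (np.float64(0.1), np.int64(84)), (np.float64(0.11), np.int64(18)), (np.float64(0.12), np.int64(316)), (np.float64(0.13), np.int64(93)), (np.float64(0.14), np.int64(119)), (np.float64(0.15), np.int64(16)), (np.float64(0.16), np.int64(16)), (np.float64(0.17), np.int64(124)), (np.float64(0.18), np.int64(0)), (np.float64(0.19), np.int64(0)), (np.float64(0.2), np.int64(0))]
A 1.170449414082592
knobtop 111 [ 0.4765 -0.1491  0.2557] [ 0.3542 -0.1806  0.1732] [0.4982 0.0737 1.1704]
B 1.170449414082592
knobtop 82 [ 0.4877 -0.2173  0.2579] [ 0.3542 -0.2639  0.1433] [0.515  0.0737 1.1704]
[(np.float64(-0.01), np.int64(74)), (np.float64(-0.005), np.int64(2766)), (np.float64(0.0), np.int64(3059)), (np.float64(0.005), np.int64(407)), (np.float64(0.01), np.int64(1210)), (np.float64(0.015), np.int64(172)), (np.float64(0.02), np.int64(1)), (np.float64(0.14), np.int64(33)), (np.float64(0.145), np.int64(763)), (np.float64(0.15), np.int64(778)), (np.float64(0.155), np.int64(245)), (np.float64(0.16), np.int64(710)), (np.float64(0.165), np.int64(577)), (np.float64(0.17), np.int64(6)), (np.float64(0.175), np.int64(3)), (np.float64(0.18), np.int64(2)), (np.float64(0.185), np.int64(7)), (np.float64(0.19), np.int64(54)), (np.float64(0.195), np.int64(12))]
hi 1662 [0.5551 0.1346 0.1928] [0.3542 0.0174 0.155 ] [0.6383 0.2098 1.1704]
plate 1574 [0.5814 0.1538 0.1499] [0.4835 0.039  0.1415] [0.6501 0.2107 0.155 ]
knob 130 [0.5108 0.0318 0.2104] [0.3542 0.0174 0.1554] [0.525  0.0737 1.1704]
```

View pics/topstand.png

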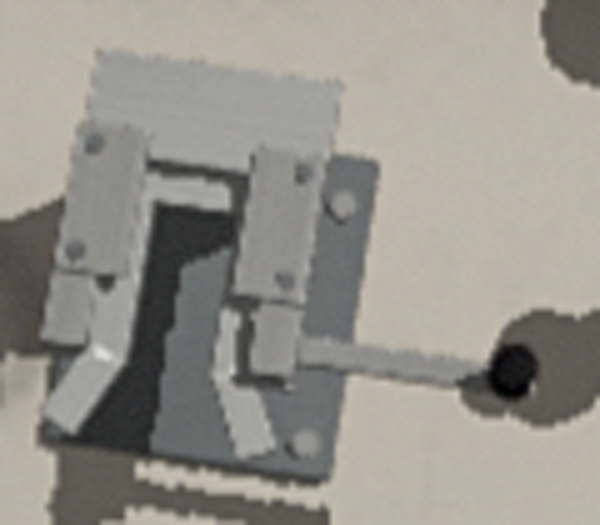

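The enlarged view shows the stand yawed by about −8°. The lips are at zoom (105,200) and (282,225), the bolt guide at (273,340), and the black knob at (513,370). I'll compute the poses and plan a wrist look.

```bash
cat >> h.py <<'E'
def circ(C,box,z0,z1):
    u0,u1,v0,v1=box; P=C[v0:v1,u0:u1].reshape(-1,3); P=P[(P[:,2]>z0)&(P[:,2]<z1)]
    c,r=cv2.minEnclosingCircle((P[:,:2]*1000).astype(np.float32)); return len(P),np.array(c).round(1),round(r,1),(np.median(P,0)*1000).round(1)
E
python3 - <<'E'
from h import *
dt=pickle.load(open("top.pkl","rb")); C=cloud(dt)
print("long knob top",circ(C,(415,456,265,320),.168,.18)); print("long flange",circ(C,(405,460,265,320),.123,.133))
print("short knob",circ(C,(456,495,265,320),.138,.15)); print("short flange",circ(C,(450,500,265,320),.093,.103))
print("bolt knob",circ(C,(332,352,258,280),.185,.2))
z=lambda p:np.array(p)/5.+[240,195]
L=world(dt,z([(80,125),(58,265),(148,130),(127,278),(253,148),(233,298),(330,160),(305,305)]),.165)[:,:2]*1000
print(L.round(1).tolist())
for i in range(0,8,2): v=L[i]-L[i+1]; print(np.degrees(np.arctan2(v[1],v[0])),np.linalg.norm(v))
d=grab("wrist"); print(np.array(d["hand_eye"]).round(3).tolist(),d["f"],d["k1"]); save("w0",d["img"])
E
```

```text
long knob top (128, array([ 487. , -168.6]), 12.0, array([ 486.7, -168. ,  174.4]))
long flange (363, array([ 487.1, -169. ]), 26.9, array([ 481.3, -163.4,  128.4]))
short knob (108, array([ 503.4, -253. ]), 11.9, array([ 504.6, -252.7,  144.3]))
short flange (341, array([ 504.2, -253.2]), 26.9, array([ 499.6, -246.5,   98.5]))
bolt knob (73, array([516.6,  26.6]), 8.9, array([516.1,  27.2, 192.7]))
[[612.5, 198.7], [555.5, 204.3], [611.2, 171.6], [551.1, 176.9], [605.2, 129.6], [544.5, 134.9], [601.3, 98.9], [542.6, 106.6]]
-5.524666602841141 57.249799321628814
-4.998045134319239 60.335303988142094
-5.013532759953117 60.933670956018204
-7.496574370790002 59.16456905295178
[[-0.002, -0.959, -0.283, 0.072], [1.0, -0.002, -0.0, -0.0], [-0.0, -0.283, 0.959, -0.142], [0.0, 0.0, 0.0, 1.0]] 368.43006620047134 -0.06490710305451677
```

Emit:
play_rows:
  commands:
    - [[0, 0, -0.3], -1, 85]
    - [[0, 0, -0.3], -1, 85]
    - [[0, 0, -0.3], -1, 85]
    - [[0, 0, -0.27], -1, 85]
    - [[0, 0, 0], -1, 85]
    - [[0, 0, 0], -1, 85]
    - [[0, 0, 0], -1, 85]
    - [[0, 0, 0], -1, 85]
    - [[0, 0, 0], -1, 85]
    - [[0, 0, 0], -1, 85]

```text
clock: 1.4
tcp_pos: [0.2258, -0.4737, 0.3013]
orientation: [3.142, -0.001, 1.95]
force: [0.1, -0.2, 0.4]
finger_gap: 0.0849
grasp_force: 0.0
```

Emit:
play_rows:
  commands:
    - [[0, 0, 0], -1, 85]
    - [[0, 0, 0], -1, 85]
    - [[0, 0, 0], -1, 85]
    - [[0, 0, 0], -1, 85]
    - [[0, 0, 0], -1, 85]
    - [[0, 0, 0], -1, 85]
    - [[0, 0, 0], -1, 85]
    - [[0, 0, 0], -0.33, 85]

```text
clock: 2.4
tcp_pos: [0.2259, -0.4738, 0.3012]
orientation: [3.141, -0.0, 3.047]
force: [-0.3, 0.3, 0.2]
finger_gap: 0.085
grasp_force: 0.0
```

Run:
```python
from h import *
s=manip.get_state(); print(s["clock"],s["tcp_pos"],s["orientation"],s["joint_pos"],s["force"])
C=cloud(pickle.load(open("top.pkl","rb")))
for y in np.arange(.2,-.7,-.1):
  for x in np.arange(.2,.7,.1):
    m=(abs(C[...,0]-x)<.05)&(abs(C[...,1]-y)<.05)&(C[...,2]<1); print(round(C[m][:,2].max(),2) if m.any() else None,end=' ')
  print(round(y,1))
```

```text
2.4 [ 0.22585886 -0.47375695  0.30121346] [ 3.14101509e+00 -2.36722637e-04  3.04734797e+00] [-1.26528332e+00  2.63189930e-01 -7.73829949e-03  1.30049225e+00
  6.72588298e-06 -1.17103857e+00] [-0.33813744  0.29960002  0.16584947]
-0.64 0.02 0.02 0.17 0.17 0.2
0.61 0.61 0.01 0.17 0.17 0.1
0.7 0.85 0.04 0.2 0.16 0.0
-0.65 0.85 0.12 0.13 0.17 -0.1
-0.65 0.01 0.17 0.18 0.01 -0.2
-0.73 0.03 0.01 0.15 0.01 -0.3
0.35 0.03 0.14 0.14 0.14 -0.4
0.33 0.03 0.28 0.31 0.31 -0.5
-0.07 0.01 0.19 None 0.22 -0.6
```

Emit:
play_rows:
  commands:
    - [[0.08, 0.84, 0], 0, 85]
    - [[0.08, 0.84, 0], 0, 85]
    - [[0.08, 0.84, 0], 0, 85]
    - [[0.08, 0.84, 0], 0, 85]
    - [[0.08, 0.85, 0], 0, 85]
    - [[0.09, 0.85, 0], 0, 85]

```text
clock: 3.15
tcp_pos: [0.2257, -0.1673, 0.3013]
orientation: [3.141, 0.0, 3.044]
force: [0.9, -0.2, -0.0]
finger_gap: 0.0851
grasp_force: 0.0
```

Emit:
play_rows:
  commands:
    - [[-0.86, 0.08, 0], 0, 85]
    - [[-0.86, 0.08, 0], 0, 85]
    - [[-0.87, 0.09, 0], 0, 85]
    - [[-0.87, 0.09, 0], 0, 85]
    - [[-0.87, 0.08, 0], 0, 85]
    - [[0, 0, 0], 0, 85]

```text
clock: 3.9
tcp_pos: [0.4895, -0.1687, 0.2999]
orientation: [3.141, -0.002, 3.046]
force: [-0.3, -0.2, -0.3]
finger_gap: 0.0851
grasp_force: 0.0
```

Run:
```python
from h import *
s=manip.get_state(); print(s["tcp_pos"],s["joint_pos"])
d=grab("wrist"); C=cloud(d); save("w1",d["img"]); print(d["T"].round(3).tolist())
p=proj(d,[[.487,-.1688,.174],[.504,-.253,.144],[.487,-.169,.128]]).round(0); print(p)
for (u,v),z in zip(p.astype(int),(.174,.144,.128)):
    r=45 if z!=.128 else 80
    try: print(circ(C,(max(u-r,0),min(u+r,639),max(v-r,0),min(v+r,479)),z-.006,z+.005))
    except Exception as e: print(e)
```

```text
[ 0.4894534  -0.16870759  0.29985694] [-4.73364978e-01  2.50345063e-01 -2.83826808e-02  1.29384290e+00
  2.39225686e-04 -3.78019475e-01]
[[0.097, 0.954, 0.282, 0.418], [0.995, -0.093, -0.026, -0.162], [0.001, 0.284, -0.959, 0.442], [0.0, 0.0, 0.0, 1.0]]
[[313. 227.]
 [217. 247.]
 [313. 214.]]
(757, array([ 486.7, -167.6]), 11.8, array([ 485.9, -167.5,  173.8]))
(612, array([ 504.1, -251.9]), 12.2, array([ 503. , -251.2,  143.8]))
(1976, array([ 495. , -193.2]), 53.5, array([ 479.6, -167.2,  127.8]))
```

Emit:
play_rows:
  commands:
    - [[0.05, 0.01, 0.7], 0, 85]
    - [[0, 0, 0.7], 0, 85]
    - [[0, 0, 0.7], 0, 85]
    - [[0, 0, 0.4], 0, 85]
    - [[0, 0, 0.11], 0, 85]
    - [[0, 0, 0], 0, 85]
    - [[0, 0, 0], 0, 85]

```text
clock: 4.82
tcp_pos: [0.4848, -0.1686, 0.1462]
orientation: [-3.141, 0.002, 3.044]
force: [0.4, -0.5, -0.2]
finger_gap: 0.085
grasp_force: 0.0
```

Emit:
play_rows:
  commands:
    - [[0, 0, 0], 0, 18]
    - [[0, 0, 0], 0, 18]
    - [[0, 0, 0], 0, 18]
    - [[0, 0, 0], 0, 18]
    - [[0, 0, 0], 0, 18]
    - [[0, 0, 0], 0, 18]
    - [[0, 0, 0], 0, 18]
    - [[0, 0, 0], 0, 18]
    - [[0, 0, 0], 0, 18]
    - [[0, 0, 0], 0, 18]
  force: 60

```text
clock: 6.08
tcp_pos: [0.4844, -0.1682, 0.1452]
orientation: [-3.141, 0.001, 3.044]
force: [-0.5, 0.6, 5.1]
finger_gap: 0.0223
grasp_force: 58.7
```

Emit:
play_rows:
  commands:
    - [[0, 0, -0.25], 0, 18]
    - [[0, 0, -0.25], 0, 18]
    - [[0, 0, -0.5], 0, 18]
    - [[0, 0, -0.7], 0, 18]
    - [[0, 0, -0.7], 0, 18]
    - [[0, 0, -0.6], 0, 18]
    - [[0, 0, -0.2], 0, 18]
    - [[0, 0, 0], 0, 18]

```text
clock: 7.08
tcp_pos: [0.4844, -0.1682, 0.337]
orientation: [-3.141, 0.001, 3.044]
force: [-1.1, 0.1, -3.3]
finger_gap: 0.0225
grasp_force: 58.9
```

Run:
```python
from h import *
s=manip.get_state(); print(s["tcp_pos"],s["force"],s["finger_gap"])
d=grab("wrist"); C=cloud(d); save("w2",d["img"])
t=s["tcp_pos"]
for z in (-.005,-.009): pass
m=(np.hypot(C[...,0]-t[0],C[...,1]-t[1])<.045)
h,e=np.histogram(C[m][:,2]-t[2],bins=np.arange(-.06,.06,.004)); print([(round(a*1000),int(b)) for a,b in zip(e,h) if b])
```

```text
[ 0.48435636 -0.16823046  0.33704972] [-1.06613951  0.10224925 -3.34131147] 0.02254626150158329
[(-24, 101), (-20, 4152), (-16, 84), (-12, 5), (-8, 142), (-4, 183), (0, 250), (4, 413), (8, 505), (12, 565), (16, 644), (20, 690), (24, 1248), (28, 2847), (32, 380), (36, 964), (40, 624), (44, 1435), (48, 1730), (52, 4028)]
```

View pics/w2.png

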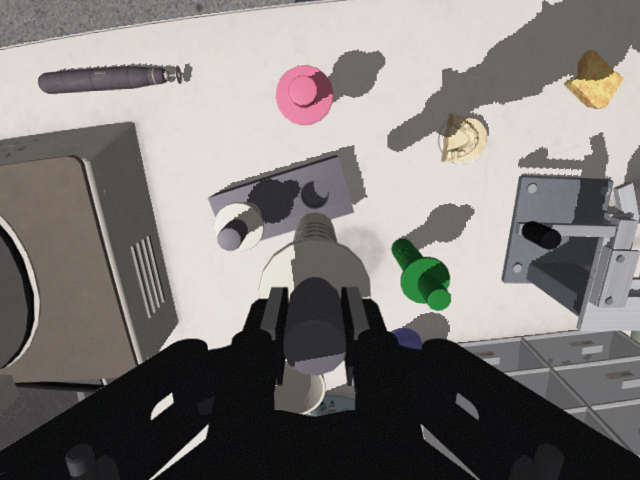

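The held cartridge hangs centred in the fingers at (315,330). The stand is at the right (580,250), with the bolt knob at (540,235). Next I'll move closer and measure the stand.

Emit:
play_rows:
  commands:
    - [[0.14, 0.75, 0], 0, 18]
    - [[0.14, 0.75, 0], 0, 18]
    - [[0.14, 0.76, 0], 0, 18]
    - [[0.14, 0.76, 0], 0, 18]
    - [[0.14, 0.76, 0], 0, 18]
    - [[0, 0, 0], 0, 18]
    - [[0, 0, 0], 0, 18]

```text
clock: 8.0
tcp_pos: [0.464, 0.0615, 0.3358]
orientation: [-3.141, -0.002, 3.045]
force: [-0.1, -1.4, -1.8]
finger_gap: 0.0223
grasp_force: 59.3
```

Run:
```python
from h import *
s=manip.get_state(); t=s["tcp_pos"]; print(t)
d=grab("wrist"); C=cloud(d); save("w3",d["img"]); pickle.dump((d,s),open("w3.pkl","wb"))
m=(abs(C[...,2]-t[2]+.0185)<.006)&(np.hypot(C[...,0]-t[0],C[...,1]-t[1])<.04)
P=C[m]; A=np.c_[P[:,:2]-t[:2],np.ones(len(P))]; k=np.linalg.lstsq(A,P[:,2]-t[2],rcond=None)[0]; print("flange plane slope,z",k)
print("flange circ",cv2.minEnclosingCircle(((P[:,:2]-t[:2])*1000).astype(np.float32)))
```

```text
[0.46397146 0.061545   0.33578178]
flange plane slope,z [ 0.02539731  0.00053913 -0.01713473]
flange circ ((0.9907369613647461, 0.20422029495239258), 26.755098342895508)
```

View pics/w3.png

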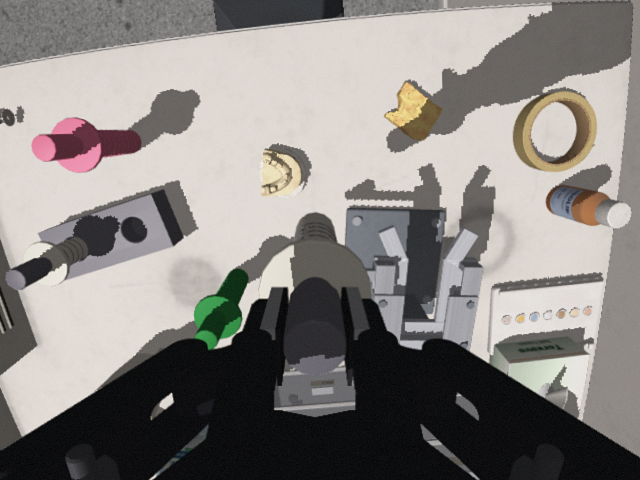

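The wrist view shows the fork at (430,280), with its slot free and its mouth towards the top of the image. The prongs flare at (390,240) and (460,245), and the flange partly hides the left one. I'll measure the slot edges in both clouds.

Run:
```python
from h import *
dt=pickle.load(open("top.pkl","rb")); dw,s=pickle.load(open("w3.pkl","rb"))
for nm,d in(("top",dt),("wrist",dw)):
    C=cloud(d).reshape(-1,3); C=C[(C[:,2]>.13)&(C[:,2]<.18)]*1000
    th=-5.5; 
    for it in range(3):
        c,sn=np.cos(np.radians(th)),np.sin(np.radians(th))
        q=C[:,:2]-[567.7,154]; P=np.c_[q@[c,sn],q@[-sn,c],C[:,2]]
        L=P[P[:,2]>158]; Pl=P[(P[:,2]>145)&(P[:,2]<155)]
        rows=[]
        for x in range(-16,36,4):
            k=L[abs(L[:,0]-x)<2.5]; a=k[(k[:,1]>8)&(k[:,1]<60),1]; b=k[(k[:,1]<-8)&(k[:,1]>-60),1]
            rows.append((x,a.min() if len(a) else np.nan,b.max() if len(b) else np.nan,a.max() if len(a) else np.nan,b.min() if len(b) else np.nan))
        r=np.array(rows); sl=[]
        for j in (1,2,3,4):
            ok=~np.isnan(r[:,j])
            if ok.sum()>6: sl.append(np.polyfit(r[ok,0],r[ok,j],1)[0])
        th+=np.degrees(np.median(sl)); print(nm,"yaw",th,np.degrees(sl).round(1))
    print(np.nanmedian(r,0).round(1)); print("lip z",np.median(L[:,2]),"plate z",np.median(Pl[:,2]))
    for x in range(-50,-10,5):
        k=Pl[abs(Pl[:,0]-x)<2]; a=k[(k[:,1]>0)&(k[:,1]<40),1]; b=k[(k[:,1]<0)&(k[:,1]>-40),1]
        if len(a) and len(b): print(x,a.min().round(1),b.max().round(1),end=' | ')
    k=P[(abs(P[:,1])<10)&(P[:,0]>-30)]; print("\nslot end / stop x:",[(z,k[(k[:,2]>z)&(k[:,2]<z+8)][:,0].min().round(1)) for z in (145,158) if ((k[:,2]>z)&(k[:,2]<z+8)).any()])
    for sg in(1,-1):
        k=L[(L[:,1]*sg>24)&(L[:,1]*sg<38)]; xs=np.sort(k[:,0]); print("lip/guide x",xs[:3].round(1),"gaps",[(xs[i].round(1),xs[i+1].round(1)) for i in np.where(np.diff(xs)>1.5)[0]],xs[-2:].round(1))
        k=Pl[(Pl[:,1]*sg>10)&(Pl[:,1]*sg<50)]; print("prong tip",k[:,0].min())
```

```text
top yaw -6.457433635352519 [-8.5  6.8 -0.6 -1.3]
top yaw -6.564375201459073 [-7.9  4.6  0.2 -0.4]
top yaw -6.5650834376400224 [-7.8  4.7  0.3 -0.3]
[  8.   22.8 -20.5  51.2 -48.2]
lip z 166.85653511547494 plate z 149.94598023563742
-50 19.9 -16.1 | -45 18.8 -14.9 | -40 19.5 -16.4 | -35 20.2 -15.6 | -30 19.1 -17.1 | -25 19.9 -16.1 | -20 18.8 -15.7 | -15 19.3 -16.6 | 
slot end / stop x: [(145, np.float64(16.4)), (158, np.float64(30.6))]
lip/guide x [-48.1 -47.8 -46.2] gaps [(np.float64(-47.8), np.float64(-46.2)), (np.float64(-34.1), np.float64(-32.4)), (np.float64(-26.0), np.float64(-24.3)), (np.float64(-23.9), np.float64(-21.7)), (np.float64(41.5), np.float64(167.2)), (np.float64(170.2), np.float64(414.8))] [419.7 420.6]
prong tip -79.77007611581162
lip/guide x [-49.1 -48.9 -48.5] gaps [(np.float64(-22.1), np.float64(-19.3)), (np.float64(41.2), np.float64(174.1)), (np.float64(177.1), np.float64(421.7))] [426.6 426.8]
prong tip -80.13962184062915
wrist yaw -4.486945786979823 [-8.5  3.6 -1.6 31. ]
wrist yaw -4.166405077597109 [-7.   3.1 -2.5 30. ]
wrist yaw -3.9667973877196494 [-7.3  2.8 -2.4 29.8]
[  8.   23.2 -18.5  52.  -35.8]
lip z 164.40383720570475 plate z 149.8976071582248
-50 23.0 -12.5 | -45 22.2 -12.3 | -40 22.1 -13.0 | -35 21.4 -12.5 | -30 21.4 -13.3 | -25 21.3 -13.3 | -20 21.3 -14.1 | -15 21.0 -13.8 | 
slot end / stop x: [(145, np.float64(15.9)), (158, np.float64(30.5))]
lip/guide x [-47.3 -46.9 -46.9] gaps [(np.float64(33.1), np.float64(166.8))] [170.5 170.9]
prong tip -78.66850129731934
lip/guide x [-49.9 -49.7 -49.7] gaps [] [21.2 22.2]
prong tip -81.75122155395991
```

Emit:
play_rows:
  commands:
    - [[0.17, 0.59, 0], 0, 18]
    - [[0.17, 0.59, 0], 0, 18]
    - [[0.16, 0.6, 0], 0, 18]
    - [[0, 0, 0.4], 0.125, 18]
    - [[0, 0, 0.5], 0, 18]
    - [[0, 0, 0.36], 0, 18]
    - [[0, 0, 0], 0, 18]
    - [[0, 0, 0], 0, 18]
    - [[0, 0, 0], 0, 18]

```text
clock: 9.18
tcp_pos: [0.4457, 0.1707, 0.2622]
orientation: [3.141, 0.002, 3.025]
force: [-0.8, 1.2, -2.2]
finger_gap: 0.0223
grasp_force: 59.5
```

```bash
cat >> h.py <<'E'
def edges(d,th=-6.6,seat=(568.65,156.1)):
    C=cloud(d).reshape(-1,3); C=C[(C[:,2]>.13)&(C[:,2]<.18)]*1000
    c,sn=np.cos(np.radians(th)),np.sin(np.radians(th))
    q=C[:,:2]-list(seat); P=np.c_[q@[c,sn],q@[-sn,c],C[:,2]]
    Pl=P[(P[:,2]>145)&(P[:,2]<155)]; L=P[P[:,2]>158]
    print("plate z",np.median(Pl[:,2]),"lip z",np.median(L[abs(L[:,1])<60,2]))
    for nm,Q in(("plate",Pl),("lips",L)):
        print(nm,end=' ')
        for x in range(-75,35,5):
            k=Q[abs(Q[:,0]-x)<2.5]; a=k[(k[:,1]>0)&(k[:,1]<60),1]; b=k[(k[:,1]<0)&(k[:,1]>-60),1]
            if len(a)>3 and len(b)>3: print((x,float(a.min().round(1)),float(b.max().round(1)),float(((a.min()+b.max())/2).round(1))),end=' ')
        print()
def flange(d,s):
    t=s["tcp_pos"]; C=cloud(d)
    m=(abs(C[...,2]-t[2]+.0175)<.005)&(np.hypot(C[...,0]-t[0],C[...,1]-t[1])<.04)
    P=C[m]; A=np.c_[P[:,:2]-t[:2],np.ones(len(P))]; k=np.linalg.lstsq(A,P[:,2]-t[2],rcond=None)[0]
    print("tcp",t,"flange slope,z",k,"circ",cv2.minEnclosingCircle(((P[:,:2]-t[:2])*1000).astype(np.float32)))
E
python3 - <<'E'
from h import *
s=manip.get_state(); d=grab("wrist"); flange(d,s); print(s["orientation"]); edges(d); save("w4",d["img"])
print("TOP");edges(pickle.load(open("top.pkl","rb")))
E
```

```text
tcp [0.44566665 0.170701   0.26223173] flange slope,z [ 0.03081302 -0.00268976 -0.01712867] circ ((1.0811333656311035, 0.21555936336517334), 26.808744430541992)
[3.14110129e+00 1.50495723e-03 3.02506914e+00]
plate z 150.07426306892557 lip z 165.04015037261965
plate (-75, 43.6, -41.3, 1.1) (-20, 23.6, -22.3, 0.7) (-15, 19.6, -19.3, 0.2) (-10, 18.3, -16.1, 1.1) (-5, 18.2, -16.2, 1.0) (0, 18.3, -16.3, 1.0) (5, 18.3, -16.4, 1.0) (10, 18.4, -16.4, 1.0) (15, 0.1, -0.7, -0.3) (20, 0.1, -0.7, -0.3) (25, 0.1, -0.8, -0.3) (30, 0.1, -0.8, -0.4) 
lips (-20, 22.5, -20.0, 1.3) (-15, 22.5, -20.0, 1.3) (-10, 21.8, -19.9, 0.9) (-5, 21.9, -20.1, 0.9) (0, 21.4, -20.2, 0.6) (5, 21.5, -20.4, 0.6) (10, 21.5, -20.5, 0.5) (15, 21.7, -20.6, 0.5) (20, 21.8, -20.8, 0.5) 
TOP
plate z 149.94598023563742 lip z 165.1386636905201
plate (-75, 29.9, -30.1, -0.1) (-70, 26.6, -27.4, -0.4) (-65, 23.9, -24.3, -0.2) (-60, 22.7, -23.6, -0.5) (-55, 19.3, -21.1, -0.9) (-50, 17.7, -18.4, -0.3) (-45, 16.6, -17.1, -0.3) (-40, 17.3, -18.6, -0.6) (-35, 18.3, -17.8, 0.2) (-30, 16.8, -18.9, -1.0) (-25, 16.6, -18.3, -0.8) (-20, 16.6, -17.9, -0.7) (-10, 16.4, -18.2, -0.9) (0, 16.3, -18.1, -0.9) (15, 0.1, -2.0, -0.9) (20, 0.8, -0.7, 0.1) (25, 0.1, -1.9, -0.9) (30, 0.5, -1.5, -0.5) 
lips (-50, 32.3, -32.7, -0.2) (-45, 31.4, -32.5, -0.6) (-40, 31.6, -33.2, -0.8) (-35, 32.2, -32.8, -0.3) (-30, 31.6, -33.7, -1.0) (-25, 32.0, -32.8, -0.4) (-20, 21.3, -22.3, -0.5) (-15, 20.6, -21.9, -0.7) (-10, 21.5, -22.7, -0.6) (-5, 21.5, -22.0, -0.3) (0, 20.2, -23.0, -1.4) (5, 20.8, -22.0, -0.6) (10, 20.2, -22.0, -0.9) (15, 21.1, -22.6, -0.7) (20, 20.2, -22.1, -0.9) (25, 20.9, -22.8, -0.9) (30, 2.0, -0.1, 0.9)
```

View pics/w4.png

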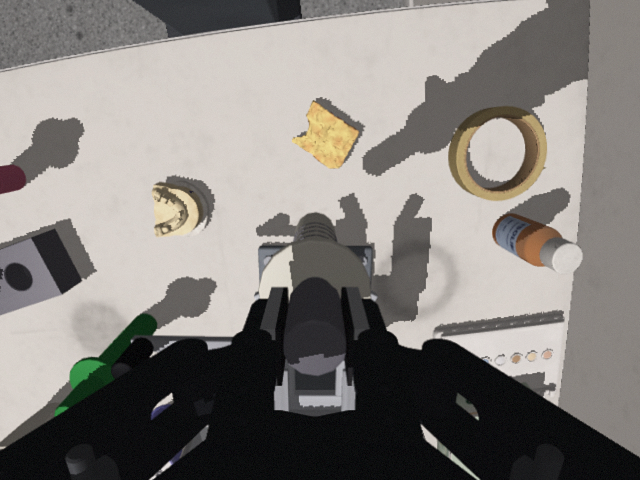

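The wrist view shows the cartridge hanging at (315,340), centred on the fork mouth at (317,270), which the flange mostly hides. The measured centring is within 0.5 mm, so I'll lower to insertion height.

Emit:
play_rows:
  commands:
    - [[0, 0, 0.5], 0, 18]
    - [[0, 0, 0.5], 0, 18]
    - [[0, 0, 0.35], 0, 18]
    - [[0, 0, 0.1], 0, 18]
    - [[0, 0, 0], 0, 18]
    - [[0, 0, 0], 0, 18]
    - [[0, 0, 0], 0, 18]

```text
clock: 10.1
tcp_pos: [0.4455, 0.171, 0.175]
orientation: [3.141, 0.001, 3.026]
force: [0.1, -0.2, -1.7]
finger_gap: 0.0225
grasp_force: 59.6
```

Run:
```python
from h import *
s=manip.get_state(); d=grab("wrist"); flange(d,s); print(s["orientation"],s["force"]); save("w5",d["img"])
q=s["tcp_pos"][:2]*1000-[568.65,156.1]; print("stand",q@[.9934,-.1149],q@[.1149,.9934])
```

```text
tcp [0.4454804  0.1709569  0.17503213] flange slope,z [ 0.02762666 -0.00095482 -0.01716772] circ ((1.37747061252594, 0.03266102820634842), 26.974056243896484)
[3.14119756e+00 1.23990257e-03 3.02556365e+00] [ 0.05332986 -0.19116537 -1.70203458]
stand -124.06373813008138 0.6066557964820074
```

Emit:
play_rows:
  commands:
    - [[-0.3, -0.005, 0], 0, 18]
    - [[-0.3, 0, 0], 0, 18]
    - [[-0.3, 0, 0], 0, 18]
    - [[-0.25, 0, 0], 0, 18]
    - [[0, 0, 0], 0, 18]
    - [[0, 0, 0], 0, 18]

```text
clock: 10.9
tcp_pos: [0.5128, 0.1626, 0.1742]
orientation: [-3.141, -0.001, 3.026]
force: [-0.7, 0.5, -1.6]
finger_gap: 0.0221
grasp_force: 59.6
```

Emit:
play_rows:
  commands:
    - [[-0.15, 0, 0], 0, 18]
    - [[-0.15, 0, 0], 0, 18]
    - [[0, 0, 0], 0, 18]

```text
clock: 11.28
tcp_pos: [0.5322, 0.1604, 0.1743]
orientation: [3.142, 0.0, 3.025]
force: [-1.0, -0.7, -2.1]
finger_gap: 0.0223
grasp_force: 59.6
```

Run:
```python
from h import *
s=manip.get_state(); print(s["orientation"],s["force"],s["moment"],s["finger_gap"])
q=s["tcp_pos"][:2]*1000-[568.65,156.1]; print(s["tcp_pos"],"stand",q@[.9934,-.1149],q@[.1149,.9934])
d=grab("wrist"); flange(d,s); edges(d)
```

```text
[3.14151174e+00 4.74723337e-04 3.02523759e+00] [-1.02791472 -0.72986566 -2.1050109 ] [-0.00822139 -0.02299629 -0.02699201] 0.02229800918849598
[0.53216036 0.16037697 0.17429206] stand -36.740234801423576 0.05608028666520681
tcp [0.53216036 0.16037697 0.17429206] flange slope,z [ 0.02981399 -0.00297309 -0.01714797] circ ((-0.6336968541145325, 0.10947632044553757), 39.776649475097656)
plate z 149.9692929994795 lip z 164.29908859046571
plate (-75, 30.3, -26.7, 1.8) (-70, 27.7, -24.6, 1.6) (-65, 25.2, -22.1, 1.6) (-60, 0.3, -0.2, 0.1) (-55, 10.5, -13.7, -1.6) (-50, 19.4, -19.3, 0.0) (-45, 23.9, -7.7, 8.1) (-40, 26.4, -24.9, 0.7) (-35, 27.7, -26.8, 0.5) (-30, 28.4, -27.1, 0.6) (-25, 30.3, -30.3, -0.0) (15, 0.1, -0.5, -0.2) (20, 0.0, -0.5, -0.2) (25, 0.0, -0.5, -0.2) (30, 0.0, -0.5, -0.3) 
lips (-60, 0.7, -0.6, 0.1) (-55, 0.3, -0.2, 0.0) (-50, 0.7, -0.7, 0.0) (-45, 0.2, -0.2, 0.0) (-40, 4.4, -3.0, 0.7) (-35, 11.5, -30.6, -9.6) (-30, 32.8, -30.7, 1.1) (-25, 32.8, -30.9, 1.0) (-20, 33.2, -32.9, 0.2) (-15, 37.8, -38.0, -0.1) (-10, 42.8, -42.9, -0.0) (30, 0.0, -0.5, -0.2)
```

Emit:
play_rows:
  commands:
    - [[-0.15, 0.005, 0], 0, 18]
    - [[-0.15, 0, 0], 0, 18]
    - [[-0.15, 0, 0], 0, 18]
    - [[-0.1, 0, 0], 0, 18]
    - [[-0.03, 0, 0], 0, 18]
    - [[0, 0, 0], 0, 18]
    - [[0, 0, 0], 0, 18]

```text
clock: 12.2
tcp_pos: [0.5657, 0.1568, 0.1743]
orientation: [-3.142, -0.0, 3.026]
force: [0.3, 0.1, -2.3]
finger_gap: 0.0224
grasp_force: 59.6
```

Emit:
play_rows:
  commands:
    - [[-0.03, 0, 0], 0, 18]
    - [[-0.02, 0, 0], 0, 18]
    - [[0, 0, 0], 0, 18]
    - [[0, 0, 0], 0, 18]

```text
clock: 12.7
tcp_pos: [0.5681, 0.1565, 0.1742]
orientation: [-3.142, -0.002, 3.026]
force: [-4.8, 0.4, 1.0]
finger_gap: 0.0222
grasp_force: 59.7
```

Emit:
play_rows:
  commands:
    - [[-0.02, 0, 0], 0, 18]
    - [[0, 0, 0], 0, 18]
    - [[0, 0, 0], 0, 18]

```text
clock: 13.08
tcp_pos: [0.5684, 0.1565, 0.174]
orientation: [-3.141, -0.003, 3.026]
force: [-8.3, 0.7, 2.4]
finger_gap: 0.0222
grasp_force: 60.0
```

Emit:
play_rows:
  commands:
    - [[0.01, 0, 0.015], 0, 18]
    - [[0, 0, 0], 0, 18]
    - [[0, 0, 0], 0, 18]

```text
clock: 13.45
tcp_pos: [0.5682, 0.1565, 0.1735]
orientation: [-3.142, -0.002, 3.026]
force: [-7.3, 0.5, 4.7]
finger_gap: 0.0222
grasp_force: 60.5
```

Emit:
play_rows:
  commands:
    - [[0, 0, 0], 0, 60]
    - [[0, 0, 0], 0, 60]
    - [[0, 0, 0], 0, 60]
    - [[0, 0, 0], 0, 60]
    - [[0, 0, 0], 0, 60]

```text
clock: 14.08
tcp_pos: [0.5696, 0.1563, 0.1734]
orientation: [-3.142, 0.0, 3.026]
force: [0.5, -0.0, -0.5]
finger_gap: 0.0602
grasp_force: 0.0
```

Emit:
play_rows:
  commands:
    - [[0, 0, -0.2], 0, 60]
    - [[0, 0, -0.4], 0, 60]
    - [[0, 0, -0.6], 0, 60]
    - [[0, 0, -0.6], 0, 60]
    - [[0, 0, 0], 0, 60]
    - [[0, 0, 0], 0, 60]

```text
clock: 14.82
tcp_pos: [0.5695, 0.1563, 0.2815]
orientation: [3.142, 0.0, 3.026]
force: [-0.2, 0.2, 0.8]
finger_gap: 0.0603
grasp_force: 0.0
```

Run:
```python
from h import *
s=manip.get_state(); print(s["tcp_pos"],s["force"])
d=grab("top"); C=cloud(d); save("top2",cv2.resize(d["img"][180:320,230:370],None,fx=4,fy=4))
p=proj(d,[[.569,.156,.202],[.569,.156,.156]]).astype(int); print(p)
for n in("top","wrist"):
    d=grab(n); C=cloud(d).reshape(-1,3)*1000; 
    q=C[:,:2]-[568.65,156.1]; m=np.hypot(*q.T)<20; P=np.c_[q@[.9934,-.1149],q@[.1149,.9934],C[:,2]][m]
    K2=P[(P[:,2]>194)&(P[:,2]<210)]; print(n,len(K2), K2.max(0) if len(K2) else 0, cv2.minEnclosingCircle(K2[:,:2].astype(np.float32)) if len(K2) else 0, np.median(K2[:,2]) if len(K2) else 0)
    if n=="wrist": save("w6",d["img"])
    k=C[(np.hypot(C[:,0]-516.6,C[:,1]-27)<25)&(C[:,2]>186)&(C[:,2]<198)]
    print("boltknob",cv2.minEnclosingCircle(k[:,:2].astype(np.float32)) if len(k) else 0)
```

```text
[0.56945063 0.156327   0.28147087] [-0.19388151  0.23422288  0.82358012]
[[275 237]
 [276 242]]
top 0 0 0 0
boltknob ((516.8820190429688, 26.88282585144043), 9.259565353393555)
wrist 1091 [ 12.65123006  12.67176411 203.75763907] ((0.8962861895561218, 0.8642869591712952), 11.920498847961426) 201.75981104782133
boltknob ((516.865478515625, 28.68846321105957), 9.241120338439941)
```

Run:
```python
from h import *
d=pickle.load(open("top.pkl","rb")); C=cloud(d)
print("green",circ(C,(365,402,230,268),.1,.2)); m=C[230:268,365:402].reshape(-1,3); print(np.percentile(m[m[:,2]<1][:,2],99.5))
```

```text
green (528, array([577.4, -58.9]), 26.9, array([573.1, -56. , 117.2]))
0.16508361046134912
```

View pics/w6.png

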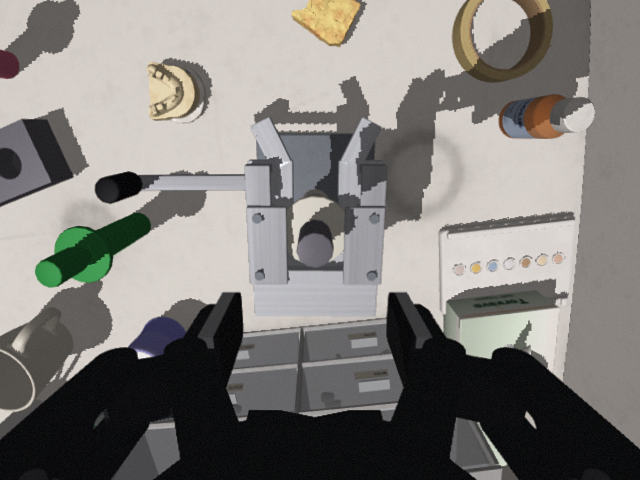

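The cartridge is fully in under the lips (knob at (315,245)), the green look-alike is clear, and the bolt knob is at (125,187). Next I'll close the fingers and go down behind the knob.

Emit:
play_rows:
  commands:
    - [[0.31, -0.1, 0], 0, 0]
    - [[0.31, -0.5, 0], 0, 0]
    - [[0, -0.75, 0], 0, 0]
    - [[0, -0.75, 0], 0, 0]
    - [[0, -0.7, 0], 0, 0]
    - [[0, 0, 0], 0, 0]
    - [[0, 0, 0], 0, 0]

```text
clock: 15.85
tcp_pos: [0.5129, -0.006, 0.281]
orientation: [3.141, -0.001, 3.025]
force: [0.4, 0.9, 0.2]
finger_gap: 0.0001
grasp_force: 0.0
```

Emit:
play_rows:
  commands:
    - [[0, 0, 0.5], 0, 0]
    - [[0, 0, 0.5], 0, 0]
    - [[0, 0, 0.5], 0, 0]
    - [[0, 0, 0.32], 0, 0]
    - [[0, 0, 0], 0, 0]
    - [[0, 0, 0], 0, 0]

```text
clock: 16.6
tcp_pos: [0.5136, -0.0056, 0.1729]
orientation: [3.142, 0.001, 3.027]
force: [0.3, 0.1, -0.2]
finger_gap: 0.0001
grasp_force: 0.0
```

Run:
```python
from h import *
s=manip.get_state(); q=s["tcp_pos"][:2]*1000-[568.65,156.1]; print(s["tcp_pos"],"stand",q@[.9934,-.1149],q@[.1149,.9934],s["force"],s["finger_gap"])
d=grab("wrist"); save("w7",d["img"])
```

```text
[ 0.51359093 -0.00562817  0.17290293] stand -36.113108826314324 -166.98705383173106 [ 0.31904463  0.10269938 -0.16064184] 5.752893242427277e-05
```

View pics/w7.png

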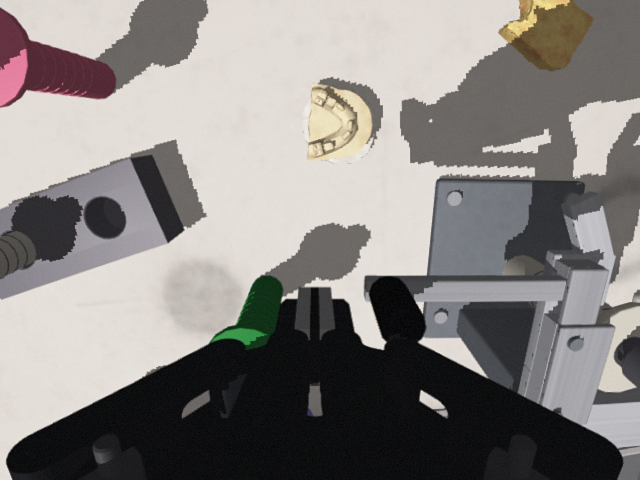

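The closed fingers at (320,310) stand beside the bolt knob (395,305), with the bar in line. I'll push along +y.

Emit:
play_rows:
  commands:
    - [[0, 0.15, 0], 0, 0]
    - [[0, 0.15, 0], 0, 0]
    - [[0, 0.15, 0], 0, 0]
    - [[0, 0.15, 0], 0, 0]
    - [[0, 0, 0], 0, 0]

```text
clock: 17.27
tcp_pos: [0.5172, 0.0305, 0.1721]
orientation: [3.141, -0.0, 3.027]
force: [0.2, 0.4, -0.6]
finger_gap: 0.0002
grasp_force: 0.0
```

Emit:
play_rows:
  commands:
    - [[0, 0.15, 0], 0, 0]
    - [[0, 0.15, 0], 0, 0]
    - [[0, 0.15, 0], 0, 0]
    - [[0, 0.15, 0], 0, 0]
    - [[0, 0, 0], 0, 0]

```text
clock: 17.9
tcp_pos: [0.5215, 0.0662, 0.1722]
orientation: [3.141, -0.0, 3.027]
force: [-0.4, -0.5, 0.3]
finger_gap: 0.0001
grasp_force: 0.0
```

```bash
cat > b.py <<'E'
from h import *
s=manip.get_state(); q=s["tcp_pos"][:2]*1000-[568.65,156.1]; print("tcp stand",q@[.9934,-.1149],q@[.1149,.9934],s["tcp_pos"][2],s["force"])
for n in("top","wrist"):
    d=grab(n); C=cloud(d).reshape(-1,3)*1000; q=C[:,:2]-[568.65,156.1]; P=np.c_[q@[.9934,-.1149],q@[.1149,.9934],C[:,2]]
    k=P[(abs(P[:,0]+36.5)<14)&(P[:,1]>-150)&(P[:,1]<-45)&(P[:,2]>188)&(P[:,2]<196)]
    print(n,len(k),cv2.minEnclosingCircle(k[:,:2].astype(np.float32)) if len(k) else 0)
    k=P[(np.hypot(P[:,0],P[:,1])<22)&(P[:,2]>196)&(P[:,2]<206)]
    print(" cart knob",len(k),cv2.minEnclosingCircle(k[:,:2].astype(np.float32)) if len(k) else 0,np.median(k[:,2]) if len(k) else 0)
save("b%d"%int(s["clock"]*100),d["img"])
E
python3 b.py
```

```text
tcp stand -36.47673400353276 -94.72751323191277 0.172182368513822 [-0.35461615 -0.49718939  0.27689915]
top 0 0
 cart knob 46 ((-0.8802914023399353, 3.091613292694092), 10.25877571105957) 201.30764398229712
wrist 2194 ((-40.35298156738281, -85.4182357788086), 23.114439010620117)
 cart knob 917 ((-2.3819773197174072, 2.096496343612671), 11.637592315673828) 201.2358835410759
```

Emit:
play_rows:
  commands:
    - [[0, 0.1, 0], 0, 0]
    - [[0, 0.05, 0], 0, 0]
    - [[0, 0, 0], 0, 0]

```text
clock: 18.38
tcp_pos: [0.5226, 0.0745, 0.1722]
orientation: [3.141, 0.0, 3.026]
force: [-0.2, -0.5, 0.3]
finger_gap: -0.0001
grasp_force: 0.0
```

Emit:
play_rows:
  commands:
    - [[0, 0.04, 0], 0, 0]
    - [[0, 0, 0], 0, 0]

```text
clock: 18.62
tcp_pos: [0.5227, 0.0755, 0.1722]
orientation: [-3.139, 0.0, 3.025]
force: [-1.5, -7.9, 0.7]
finger_gap: -0.0001
grasp_force: 3.6
```

Emit:
play_rows:
  commands:
    - [[0, 0.03, 0], 0, 0]
    - [[0, 0, 0], 0, 0]

```text
clock: 18.88
tcp_pos: [0.5227, 0.0757, 0.1722]
orientation: [-3.136, -0.0, 3.024]
force: [-2.6, -14.4, 2.0]
finger_gap: 0.0
grasp_force: 7.4
```

Emit:
play_rows:
  commands:
    - [[0, -0.2, 0], 0, 0]
    - [[0, -0.3, 0], 0, 0]
    - [[0, 0, -0.5], 0, 0]
    - [[0, 0, -0.7], 0, 0]
    - [[0, 0, -0.6], 0, 0]
    - [[-0.2, 0.62, 0], 0, 60]
    - [[-0.2, 0.62, 0], 0, 60]
    - [[-0.22, 0.62, 0], 0, 60]
    - [[0, 0, 0], 0, 60]
    - [[0, 0, 0], 0, 60]

```text
clock: 20.12
tcp_pos: [0.5692, 0.1544, 0.28]
orientation: [-3.141, -0.001, 3.025]
force: [-0.0, -0.0, -0.7]
finger_gap: 0.0596
grasp_force: 0.0
```

```bash
python3 b.py; cp pics/b*.png /tmp; ls pics
```

```text
tcp stand 0.7051369261128002 -1.6460100708646757 0.28000807425628343 [-0.0173096  -0.02283388 -0.67207496]
top 0 0
 cart knob 0 0 0
wrist 615 ((-36.370845794677734, -62.40642547607422), 8.903514862060547)
 cart knob 1072 ((1.1013566255569458, 0.685458779335022), 11.983307838439941) 201.77175957063554
b1789.png
b2012.png
side0.png
top0.png
top2.png
topstand.png
w0.png
w1.png
w2.png
w3.png
w4.png
w5.png
w6.png
w7.png
```

View pics/b2012.png

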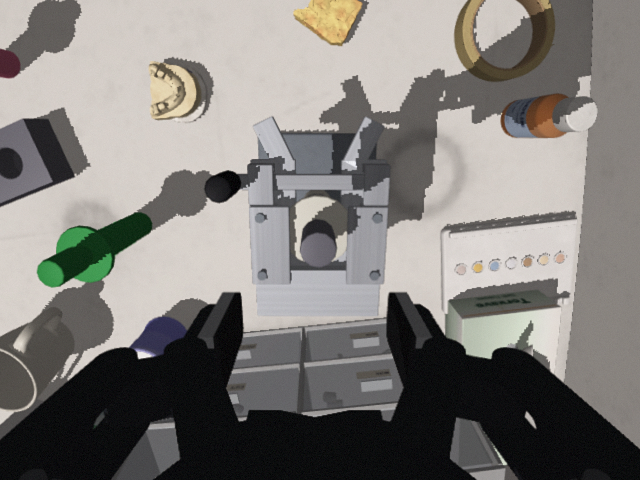

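The bolt bar now spans the slot at (318,183) with its tip in the keeper (375,183). The cartridge is seated with its knob at (318,243), and the robot is touching nothing.

```bash
python3 -c "
from station import job
print(job.hand_in())"
```

```text
the job is handed in; nothing more can be done
None
```

The long cartridge hangs fully seated in the fork, the bolt is pushed across the mouth to its stop, and the job was handed in after about 20 s of the 61 s allowed; the short cartridge and other items were not touched.

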